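# Strip the jammed cover off a tube rack at the hold-down station

## Robot

A 6-joint arm with a two-finger parallel gripper is mounted at the origin on the work surface. World frame = base frame: x ahead of the robot, y to its left, z up, the work surface at z = 0. Lengths are in m, angles in rad, forces in N, time in s.
With the tool pointing down it reaches from about 0.35 to 0.975 m from the base axis. Payload 7.1 kg.
Tool frame: the origin (TCP) lies midway between the tips of the shut fingers; the grasp point (between the pads) lies 19 mm behind it; z points along the fingers, x is the direction in which the jaws open and shut, and the axes are right-handed (so a half turn about z gives the same grasp; the last joint's range is limited). The gripper opens to 88 mm and grips with 3 to 60 N. Pads are 20 mm wide; open, the fingers measure 115 mm over their backs; the gripper's body (75 mm by 178 mm) begins 61 mm behind the grasp point.
Start: joints at [1.183, 0.423, 1.63, -0, 1.089, -0.019], TCP at [0.225, 0.583, 0.223] pointing down, gripper open.
Joint ranges: [-3, 3], [-0.9, 2.11], [0.09, 2.58], [-1.31, 4.45], [0.11, 2.69], [-2.54, 2.54]. Speed limits (rad/s): [2.39, 2.39, 3.01, 3.14, 3.14, 3.14].

## Interface

Orientations are given as a unit quaternion [w, x, y, z].
In Python, from station import move_pose, movel, movej, command_gripper, wait, inverse_kinematics, read_camera, camera_info, MotionError, job_done, get_time, get_joint_pos, get_qvel, get_effort, get_tcp_pos, get_ee_rot, get_ft_force, get_ft_torque, get_grip_width gives the robot as it stands. Calls block until the motion is done:
- move_pose(position, orientation): joint-space move of the TCP to a pose.
- movel(position, frame=None, v=0.15, until_force=None): straight line of the TCP; frame=None keeps the orientation; v is the mean speed in m/s. With until_force (N) it stops when the force on the tool has changed by that much, and returns True; else False.
- movej(angles): joint-space move.
- command_gripper(opening): opening from 0.0 (shut) to 1.0 (fully open); the grip force is fixed at half the most; returns when the fingers have stopped.
- wait(seconds).
- inverse_kinematics(position, orientation): joint angles nearest the present ones, or None.
- read_camera(name): name is "scene" or "top" or "wrist"; returns the picture (400x640x3 uint8, red, green, blue); there is no depth.
- camera_info(name): a dict with "intrinsics" (3x3 intrinsics, pixels), "T" (4x4, takes a point from camera to world coordinates); the wrist camera has in their place "tool_from_camera" (4x4, takes a point from camera to tool coordinates, whose origin is the TCP and whose axes are the tool frame's). Camera axes: x right, y up, looking along -z (the intrinsics and any distortion apply to the point x, -y, -z); pixel columns grow to the right and rows downward; lengths in m; the calibration is good to about 2 mm. The wrist camera is an equidistant fisheye: a pixel r from the principal point sees the ray r / f radians off the axis. A picture is of the moment at which its call begins: read the wrist's pose just before it. camera_info takes no time and is no camera call.
A pose or a line that the arm cannot do raises MotionError and nothing moves.
- job_done(): hands the job in, once; it reports no verdict.
Readings, each from a call of its own:
- get_time(): time.
- get_joint_pos(): joint angles.
- get_qvel(): joint speeds.
- get_effort(): joint torques, N m.
- get_tcp_pos(): TCP position.
- get_ee_rot(): TCP orientation.
- get_ft_force(): force on the tool from outside, world axes, zero at the start.
- get_ft_torque(): the same for the moment, N m.
- get_grip_width(): opening from 0.0 (shut) to 1.0 (fully open).
Only numpy, scipy, OpenCV 4.12 (cv2) and the standard library are available. Lean on these libraries where they do the work, as an engineer would, in place of code of your own. Each camera call takes 0.05 s, during which the arm holds its last target. There are 200 camera calls.

## Task

The clear cover is jammed on the black tube rack, and pulling it up would drag the rack along. Keeping the rack flat on the bench, slide it into the hold-down station, gently up against the stop so that it holds the red sensing pin pressed in; then pull the cover straight off and lay it down softly, open side down, flat inside the green tray. Leave the rack in the station with the pin still pressed, and do not disturb the red bin, the cap box or the bottle.

Things in the scene. Friction and masses are not known exactly. Their poses are not given: they have to be found in the camera images.
- rack: Black tube rack, 0.5 kg, the INNER part, loose on the bench. Origin: centre of its underside; x along its length, z up. Foot plate 150 (x) x 90 (y) x 8 mm; on it a block 118 x 48 mm up to z = 60, tube caps to z = 72. Rubber pads on its sides (z = 46) are sprung against the cover and jam it: 6 to 15 N to pull, until the cover has risen 40 mm; then it is free. Either end may lead into the station.
- cover: Clear cover with orange top edges, 0.2 kg, the OUTER part: a box open at the bottom. Origin: centre of its open underside; x along its length, z up. Outside 130 (x) x 58 (y) x 82 mm, walls 3 mm. It starts over the rack, its rim on the foot plate (8 mm above the bench), with 2 mm of play at the sides and 4 mm at the ends. Grip it across the 58 mm width from above.
- station: Fixed hold-down station: two aluminium rails 10 mm high, 98 mm apart inside, along its x from 0 to 215 mm, with flared guides ahead to x = -40. Origin: on the bench, mid-mouth (x = 0). The rack slides in from -x towards +x, its length along x. Across the rails sits a yellow head with lips and a stop (see point mouth, joint pin). Pressing the rack on the station with over 20 N is ramming.
- mouth (a point): Same point as the station's origin. The yellow head: stop face 29 mm high, clamped at another place each time, NOT reported, anywhere from x = 121 to 181 mm of the station: feel for it, or look. Two lips, 7 mm thick, run 90 mm from the stop towards the mouth, over the long edges of the foot plate: underside at z = 10.7 (2.7 mm of play above the plate), 74 mm between the lips.
- pin (a joint): Red spring pin in the middle of the head's stop face, 22 mm wide, moving along the station's x. Value in m: 0 = out, 9 mm proud of the stop face; 0.008 = fully pressed in by the rack's foot plate; 0.004 and more reads as part present. Spring 0.3 to 0.9 N, less than the rack's friction on the bench, so the rack stays where it is left.
- dock: Fixed green tray, 176 (x) x 104 (y) mm outside, walls 4 mm thick and 14 mm high, inner floor 4 mm above the bench. Origin: on the bench under its centre; x along its length. The cover belongs inside, lengths parallel (either way round), 19 mm of play all round.
- bin: Bystander: red waste bin with orange rim, 122 x 122 x 120 mm, loose, origin at the centre of its underside. Leave alone.
- capbox: Bystander: clear box of green caps, 90 x 70 x 50 mm, loose, origin at the centre of its underside. Leave alone.
- flask: Bystander: white bottle, 68 mm diameter, 120 mm high, loose, origin at the centre of its underside. Leave alone.

How it is judged:
On the way, in this order (a step that is already met when the one before it is completed fails the run):
1. the rack, cover still on, is pushed into the station and holds the pin pressed at least 4 mm (value of joint pin above 0.004 m and y of rack in the frame of station between -0.008 and 0.008 m and height (world z) of rack below 0.005 m and angle between rack's own z axis and vertical below 0.04 rad and z of cover in the frame of rack below 0.02 m), for 0.2 s.
2. the cover is pulled clear of the rack while the rack stays in the station with the pin pressed (value of joint pin above 0.004 m and z of cover in the frame of rack above 0.075 m and height (world z) of rack below 0.006 m), for 0.1 s.
At the end, for the whole second after the job is handed in: Rack flat on the bench in the station (within 8 mm of its centre line, tilt under 0.04 rad), pin pressed 4 mm or more; cover flat, open side down, on the tray floor, within 25 mm of the tray centre each way and 0.35 rad of its direction; both at rest (value of joint pin above 0.004 m and y of rack in the frame of station between -0.008 and 0.008 m and height (world z) of rack below 0.005 m and angle between rack's own z axis and vertical below 0.04 rad and height (world z) of cover between 0.001 and 0.008 m and angle between cover's own z axis and vertical below 0.05 rad and x of cover in the frame of dock between -0.025 and 0.025 m and y of cover in the frame of dock between -0.025 and 0.025 m and angle between the x axis of cover and the x axis of dock, either way round below 0.35 rad and linear speed of each of cover, rack below 0.01 m/s); the robot touches nothing.
It fails at once if the rack is lifted (over 12 mm) or tipped (over 0.12 rad) (height (world z) of rack above 0.012 m or angle between rack's own z axis and vertical above 0.12 rad).
It fails at once if the rack is rammed against the station (over 20 N) (contact force between rack and station above 20 N).
It fails at once if the cover is dropped or slammed on the tray (over 30 N) (contact force between cover and dock above 30 N).
It fails at once if a bystander is moved by more than 20 mm or tipped (distance of any of bin, capbox, flask from where it was at the start of the episode above 0.02 m or angle between any of bin, capbox, flask's own z axis and vertical above 0.2 rad).
It also fails if it takes over 58 s, if anything falls off the work surface, if the arm or the gripper's body presses on something with over 40 N, if the wrist force passes 120 N, or if a joint passes its speed limit or range.

## Working session

There is one attempt and no reset: what is moved stays moved. The work goes in short steps, each a Python script; the robot and the scene stay as the last script left them, time stands still between calls to the robot, and variables do not carry over. Pictures are saved under pics/ and viewed, about 8 in all and at most 12, crops included, and the job is handed in when it is done.

```bash
ls; mkdir -p pics; python3 - <<'E'
from station import *
import cv2
for n in("scene","top","wrist"):
    cv2.imwrite(f"pics/a_{n}.png",read_camera(n)[:,:,::-1]); print(n,camera_info(n))
print(get_time(),get_tcp_pos(),get_ee_rot(),get_ft_force())
E
```

```text
pics
scene {'intrinsics': array([[466.94700037,   0.        , 316.91443567],
       [  0.        , 466.94700037, 198.17213244],
       [  0.        ,   0.        ,   1.        ]]), 'T': array([[-0.78975161, -0.43287199,  0.43464266,  0.98356492],
       [ 0.61341302, -0.55254135,  0.56428939,  0.58413281],
       [-0.00410703,  0.71226392,  0.70189974,  0.76333544],
       [ 0.        ,  0.        ,  0.        ,  1.        ]])}
top {'intrinsics': array([[452.54885065,   0.        , 320.99551364],
       [  0.        , 452.54885065, 202.98640337],
       [  0.        ,   0.        ,   1.        ]]), 'T': array([[-0.00370509,  0.99082472, -0.13510239,  0.40194208],
       [-0.99997603, -0.00288082,  0.00629607,  0.00337456],
       [ 0.0058491 ,  0.13512248,  0.99081164,  1.02685661],
       [ 0.        ,  0.        ,  0.        ,  1.        ]])}
wrist {'intrinsics': array([[309.70691629,   0.        , 313.90431243],
       [  0.        , 309.70691629, 202.83542308],
       [  0.        ,   0.        ,   1.        ]]), 'tool_from_camera': array([[ 9.99998797e-01, -4.95165547e-04, -1.46977875e-03,
        -4.85503243e-04],
       [-9.10091304e-04, -9.54701035e-01, -2.97565297e-01,
        -8.13974954e-02],
       [-1.25585521e-03,  2.97566277e-01, -9.54700337e-01,
        -1.62571072e-01],
       [ 0.00000000e+00,  0.00000000e+00,  0.00000000e+00,
         1.00000000e+00]])}
0.15 [0.22513734 0.58261291 0.22210072] [ 3.05587257e-04  8.24776166e-01  5.65459078e-01 -4.61539169e-04] [ 0.3837593   0.03233572 -0.58371313]
```

View pics/a_top.png

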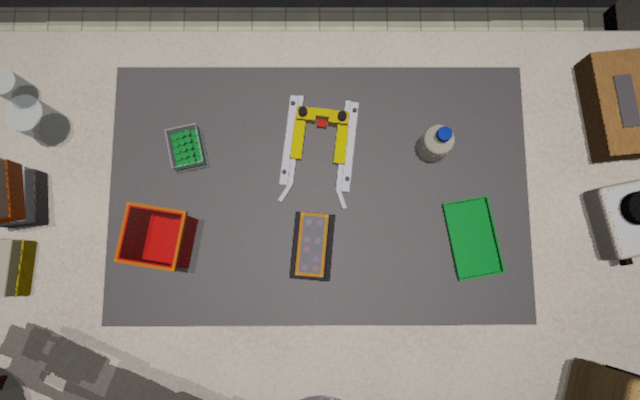

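View pics/a_scene.png

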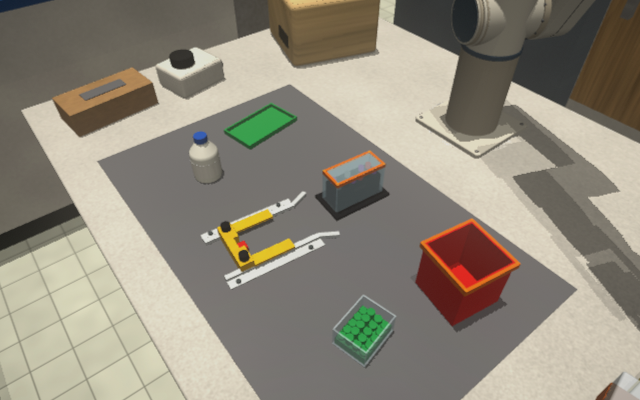

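The top view shows the rack with cover at about (311,245), just below the station mouth. The flares are at (285,195) and (342,200), the yellow head at (322,115), and the tray at (472,238). The scene view shows the same layout with nothing in the way. Next I'll measure with colour masks in both views.

```bash
cat > h.py <<'E'
from station import *
import cv2, numpy as np
from scipy.spatial.transform import Rotation as R
def quat(yaw):  # tool down, tool x along yaw
    r=R.from_euler('z',yaw)*R.from_euler('x',np.pi); q=r.as_quat(); return [q[3],*q[:3]]
def toolT():
    q=get_ee_rot(); T=np.eye(4); T[:3,:3]=R.from_quat([*q[1:],q[0]]).as_matrix(); T[:3,3]=get_tcp_pos(); return T
def rays(cam,px,tool=None):
    i=camera_info(cam); K=i["intrinsics"]; T=i["T"] if tool is None else tool@i["tool_from_camera"]
    p=(np.atleast_2d(px)-K[:2,2])/[K[0,0],K[1,1]]
    if tool is None: d=np.c_[p[:,0],-p[:,1],-np.ones(len(p))]
    else:
        th=np.linalg.norm(p,axis=1)[:,None]; s=np.sinc(th/np.pi)*p; d=np.c_[s[:,0],-s[:,1],-np.cos(th)]
    return T[:3,3],d@T[:3,:3].T
def plane(cam,px,z,tool=None):
    o,d=rays(cam,px,tool); return o+d*((z-o[2])/d[:,2])[:,None]
def tri(r1,r2):
    (o1,d1),(o2,d2)=r1,r2; out=[]
    for a,b in zip(d1,d2):
        s=np.linalg.lstsq(np.c_[a,-b],o2-o1,rcond=None)[0]; p,q=o1+a*s[0],o2+b*s[1]; out.append([*(p+q)/2,np.linalg.norm(p-q)])
    return np.array(out)
def hsv(im): return cv2.cvtColor(im,cv2.COLOR_RGB2HSV)
def mask(im,lo,hi,roi):
    m=cv2.inRange(hsv(im),np.array(lo),np.array(hi)); x0,y0,x1,y1=roi; k=np.zeros_like(m); k[y0:y1,x0:x1]=m[y0:y1,x0:x1]; return k
def quad(m):
    p=cv2.findNonZero(m); h=cv2.convexHull(p); a=cv2.approxPolyN(h,4,ensure_convex=True).reshape(-1,2).astype(float); return a
def srt(xy,c=None):
    c=xy[:,:2].mean(0); return np.argsort(np.arctan2(*(xy[:,:2]-c).T[::-1]))
E
cat > m1.py <<'E'
from h import *
I={n:cv2.imread(f"pics/a_{n}.png")[:,:,::-1].copy() for n in("top","scene")}
def both(lo,hi,rt,rs,z):
    o={}
    for n,r in(("top",rt),("scene",rs)):
        q=quad(mask(I[n],lo,hi,r)); P=plane(n,q,z); k=srt(P); o[n]=(q[k],P[k])
    print("px",o["top"][0].tolist(),o["scene"][0].tolist())
    t=tri(rays("top",o["top"][0]),rays("scene",o["scene"][0]))
    print(t.round(4)); c=t[:,:3].mean(0); print("ctr",c.round(4),"top@z",o["top"][1].mean(0).round(4),"scene@z",o["scene"][1].mean(0).round(4))
    for P in (t[:,:3],o["top"][1],o["scene"][1]):
        e=np.roll(P,-1,0)-P; print(" sides",np.linalg.norm(e[:,:2],axis=1).round(4),"dirs",np.degrees(np.arctan2(e[:,1],e[:,0])).round(1))
print("COVER");both([5,120,90],[22,255,255],(285,205,340,285),(315,145,395,190),.09)
print("TRAY");both([50,120,50],[75,255,255],(430,185,515,290),(215,95,305,155),.014)
E
python3 m1.py; python3 - <<'E'
import cv2
t=cv2.imread("pics/a_top.png")[80:290,265:365]; cv2.imwrite("pics/crop1.png",cv2.resize(t,None,fx=2.8,fy=2.8,interpolation=cv2.INTER_CUBIC))
E
```

```text
COVER
px [[323.0, 277.0], [329.0, 214.0], [300.0, 211.0], [294.0, 275.0]] [[369.0, 150.0], [321.0, 170.0], [337.0, 188.0], [387.0, 165.0]]
[[ 3.772e-01 -6.300e-03  9.150e-02  5.000e-04]
 [ 5.066e-01 -1.940e-02  9.160e-02  7.000e-04]
 [ 5.129e-01  4.180e-02  8.680e-02  1.200e-03]
 [ 3.804e-01  5.410e-02  8.890e-02  2.500e-03]]
ctr [0.4443 0.0176 0.0897] top@z [0.4444 0.0173 0.09  ] scene@z [0.4442 0.0179 0.09  ]
 sides [0.13   0.0615 0.1331 0.0605] dirs [ -5.8  84.1 174.7 -93. ]
 sides [0.1301 0.0607 0.1322 0.0594] dirs [ -5.8  83.9 174.8 -94.1]
 sides [0.1303 0.0664 0.1347 0.0638] dirs [ -5.8  82.2 175.3 -93.9]
TRAY
px [[504.0, 272.0], [487.0, 195.0], [442.0, 203.0], [458.0, 280.0]] [[271.0, 103.0], [223.0, 130.0], [249.0, 147.0], [297.0, 117.0]]
[[ 3.844e-01 -4.081e-01  1.460e-02  1.000e-04]
 [ 5.576e-01 -3.803e-01  1.350e-02  8.000e-04]
 [ 5.399e-01 -2.780e-01  1.060e-02  6.000e-04]
 [ 3.671e-01 -3.049e-01  1.510e-02  5.000e-04]]
ctr [ 0.4623 -0.3428  0.0135] top@z [ 0.462  -0.3426  0.014 ] scene@z [ 0.4625 -0.3423  0.014 ]
 sides [0.1755 0.1039 0.1749 0.1047] dirs [   9.1   99.8 -171.1  -80.5]
 sides [0.1752 0.1046 0.1743 0.1044] dirs [   9.4   99.9 -170.6  -80.6]
 sides [0.1766 0.1069 0.1788 0.1044] dirs [   9.4   98.6 -169.8  -80.2]
```

View pics/crop1.png

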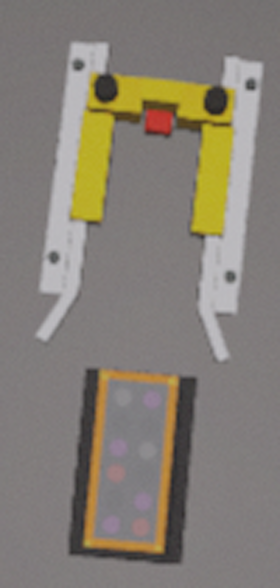

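The cover is at (0.4443, 0.0176) with yaw −5.5° and its top at z ≈ 0.0897 (expected 0.090). The tray is at (0.4622, −0.3427) with yaw 9.3° and its rim at z ≈ 0.0135. The sizes agree with the text. The crop shows the rails, lips, head and red pin clearly, so next I'll fit edge lines to the rails, lips and head.

```bash
cat > m2.py <<'E'
from h import *
im=cv2.imread("pics/a_top.png")[:,:,::-1].copy()
H=hsv(im)
Y=mask(im,[20,120,80],[35,255,255],(280,95,365,205)); 
W=(((H[:,:,2]>125)&(H[:,:,1]<60))*255).astype(np.uint8); 
def edge(M,rows,side,x0,x1):
    pts=[]
    for r in rows:
        c=np.flatnonzero(M[r,x0:x1])
        if len(c): pts.append([x0+(c.max()+1 if side>0 else c.min()) -.5, r])
    return np.array(pts,float)
def fit(pts,z,name):
    P=plane("top",pts,z)[:,:2]
    for _ in range(3):
        A=np.c_[P[:,0],np.ones(len(P))]; a,b=np.linalg.lstsq(A,P[:,1],rcond=None)[0]; r=abs(P[:,1]-A@[a,b]); P=P[r<max(.002,2*np.median(r))]
    print(name,"yaw",np.degrees(np.arctan(a)).round(2),"y@.55",round(a*.55+b,4),"y@.65",round(a*.65+b,4),"n",len(P)); return a,b
fit(edge(W,range(100,182),-1,272,310),.01,"railL out")
fit(edge(W,range(104,188),1,330,365),.01,"railR out")
fit(edge(Y,range(126,156),1,285,318),.0177,"lipL in")
fit(edge(Y,range(128,160),-1,328,360),.0177,"lipR in")
fit(edge(W,range(163,183),1,280,305),.01,"railL in")
fit(edge(W,range(168,186),-1,330,350),.01,"railR in")
for c in (296,345): pass
# lip ends, head front edge, pin
for n,x0,x1 in(("lipL",292,300),("lipR",336,343)):
    e=[[c,np.flatnonzero(Y[:,c]).max()+.5] for c in range(x0,x1)]; print(n,"end",plane("top",e,.0177).mean(0).round(4))
for n,x0,x1 in(("headL",308,314),("headR",330,333)):
    e=[[c,np.flatnonzero(Y[:,c]).max()+.5] for c in range(x0,x1)]; print(n,e, "z0.011",plane("top",e,.011).mean(0).round(4),"z.029",plane("top",e,.029).mean(0).round(4))
Rm=mask(im,[0,120,80],[8,255,255],(305,105,340,140))|mask(im,[172,120,80],[180,255,255],(305,105,340,140))
q=cv2.findNonZero(Rm).reshape(-1,2); print("pin px",q.min(0),q.max(0),plane("top",[q.mean(0)],.01).round(4),plane("top",[[q[:,0].mean(),q[:,1].max()+.5]],.006).round(4))
# rail near ends
for n,x0,x1 in(("L",280,286),("R",344,350)):
    e=[[c,np.flatnonzero(W[150:215,c]).max()+150.5] for c in range(x0,x1)]; print("rail end",n,e,plane("top",e,.01).round(4).tolist())
# scene view of the yellow: nearest pin
im=cv2.imread("pics/a_scene.png")[:,:,::-1].copy()
Ms=mask(im,[20,120,80],[35,255,255],(200,190,320,290)); print("scene yellow",quad(Ms).tolist(), plane("scene",quad(Ms),.0177).round(4).tolist())
E
python3 m2.py
```

```text
railL out yaw -13.16 y@.55 0.123 y@.65 0.0996 n 53
railR out yaw 4.77 y@.55 -0.1052 y@.65 -0.0969 n 67
lipL in yaw -6.45 y@.55 0.0528 y@.65 0.0415 n 30
lipR in yaw -7.25 y@.55 -0.0193 y@.65 -0.032 n 32
railL in yaw 0.07 y@.55 0.0343 y@.65 0.0344 n 20
railR in yaw -0.36 y@.55 -0.0224 y@.65 -0.0231 n 18
lipL end [0.643  0.0547 0.0177]
lipR end [ 0.6302 -0.0444  0.0177]
headL [[308, np.float64(122.5)], [309, np.float64(122.5)], [310, np.float64(122.5)], [311, np.float64(121.5)], [312, np.float64(122.5)], [313, np.float64(122.5)]] z0.011 [0.7295 0.0206 0.011 ] z.029 [0.7237 0.0203 0.029 ]
headR [[330, np.float64(124.5)], [331, np.float64(124.5)], [332, np.float64(124.5)]] z0.011 [ 0.7242 -0.027   0.011 ] z.029 [ 0.7185 -0.0264  0.029 ]
pin px [317 119] [326 127] [[ 0.7285 -0.0042  0.01  ]] [[ 0.7186 -0.0041  0.006 ]]
rail end L [[280, np.float64(214.5)], [281, np.float64(214.5)], [282, np.float64(214.5)], [283, np.float64(214.5)], [284, np.float64(214.5)], [285, np.float64(214.5)]] [[0.5146, 0.0896, 0.01], [0.5146, 0.0874, 0.01], [0.5146, 0.0851, 0.01], [0.5146, 0.0828, 0.01], [0.5146, 0.0806, 0.01], [0.5146, 0.0783, 0.01]]
rail end R [[344, np.float64(214.5)], [345, np.float64(214.5)], [346, np.float64(214.5)], [347, np.float64(214.5)], [348, np.float64(214.5)], [349, np.float64(214.5)]] [[0.5142, -0.055, 0.01], [0.5142, -0.0573, 0.01], [0.5142, -0.0595, 0.01], [0.5142, -0.0618, 0.01], [0.5141, -0.064, 0.01], [0.5141, -0.0663, 0.01]]
scene yellow [[241.0, 272.0], [214.0, 228.0], [267.0, 209.0], [296.0, 247.0]] [[0.7657, 0.0558, 0.0177], [0.7509, -0.0793, 0.0177], [0.6303, -0.0567, 0.0177], [0.6435, 0.0712, 0.0177]]
```

```bash
sed -i 's/H\[:,:,2\]>125/H[:,:,2]>150/; s/<60))/<40))/' m2.py; python3 m2.py | grep rail; python3 - <<'E'
from h import *
H=hsv(cv2.imread("pics/a_top.png")[:,:,::-1].copy())
print(H[150,270:300,2].tolist(),H[150,340:365,2].tolist())
c=np.array([.4443,.0176])
for y in (84.5,-95.5):
    print(y,inverse_kinematics([*c,.056],quat(np.radians(y))),inverse_kinematics([.4622,-.3427,.06],quat(np.radians(y+15))))
E
```

```text
railL out yaw -6.79 y@.55 0.0982 y@.65 0.0862 n 82
railR out yaw -6.63 y@.55 -0.0653 y@.65 -0.077 n 84
railL in yaw -6.87 y@.55 0.0654 y@.65 0.0534 n 20
railR in yaw -7.24 y@.55 -0.0318 y@.65 -0.0445 n 18
rail end L [[280, np.float64(201.5)], [281, np.float64(201.5)], [282, np.float64(200.5)], [283, np.float64(198.5)], [284, np.float64(197.5)], [285, np.float64(195.5)]] [[0.5443, 0.0899, 0.01], [0.5443, 0.0876, 0.01], [0.5465, 0.0853, 0.01], [0.5511, 0.0831, 0.01], [0.5534, 0.0809, 0.01], [0.558, 0.0786, 0.01]]
rail end R [[344, np.float64(208.5)], [345, np.float64(207.5)], [346, np.float64(207.5)], [347, np.float64(191.5)], [348, np.float64(191.5)], [349, np.float64(191.5)]] [[0.5278, -0.0551, 0.01], [0.5301, -0.0574, 0.01], [0.5301, -0.0597, 0.01], [0.5668, -0.0624, 0.01], [0.5668, -0.0647, 0.01], [0.5668, -0.0669, 0.01]]
[125, 124, 125, 123, 123, 124, 123, 126, 123, 125, 126, 127, 126, 164, 188, 189, 188, 189, 188, 188, 179, 179, 186, 187, 187, 188, 187, 186, 187, 187] [187, 186, 186, 187, 187, 183, 184, 189, 190, 188, 188, 189, 188, 169, 135, 125, 122, 125, 122, 122, 124, 122, 126, 124, 124]
84.5 [ 1.28262628e-02  4.60923108e-01  2.11596034e+00 -4.44089210e-16
  5.64709209e-01 -1.46197696e+00] [-0.65869229  0.58234034  1.82935454  0.          0.72989777 -2.39529489]
-95.5 [ 1.28262628e-02  4.60923108e-01  2.11596034e+00 -4.44089210e-16
  5.64709209e-01  1.67961570e+00] [-6.58692288e-01  5.82340345e-01  1.82935454e+00 -4.44089210e-16
  7.29897768e-01  7.46297760e-01]
```

The rails and lips agree: the station yaw is −6.85°, the centreline is y = 0.0166 − 0.120·(x − 0.55), and the inside width is 96.6 mm (expected 98). The stop face is at x ≈ 0.727. The rack sits about 12 mm off the centreline, so I'll grasp the cover, line it up, and slide it in.

```bash
cat > g.py <<'E'
from h import *
ST=np.radians(-6.85)
u=np.array([np.cos(ST),np.sin(ST)]); O=np.array([.574,.0137])   # approx mouth on the centre line
def on(s): return O+s*u
if __name__=="__main__":
    q=quat(np.radians(-95.5)); c=[.4443,.0176]
    move_pose([*c,.24],q); movel([*c,.056],v=.1)
    f0=get_ft_force(); command_gripper(0.5); print("w",get_grip_width()*88,get_ft_force()-f0,get_tcp_pos(),get_time())
E
python3 g.py
```

```text
w 58.2731084661215 [-1.08952736 -3.26426936  0.71853301] [0.44430745 0.01740928 0.056055  ] 4.8917
```

```bash
python3 - <<'E'
from g import *
q=quat(ST-np.pi/2); z=get_tcp_pos()[2]
def rep(n): print(n,get_tcp_pos().round(4),get_ft_force().round(2),get_ft_torque().round(2),round(get_grip_width()*88,1),round(get_time(),2))
rep("s")
print(movel([*on(-.127),z],q,v=.03,until_force=12)); rep("align")
print(movel([*on(.0),z],q,v=.05,until_force=12)); rep("in mouth")
print(movel([*on(.055),z],q,v=.04,until_force=10)); rep("near")
cv2.imwrite("pics/b_top.png",read_camera("top")[:,:,::-1]); cv2.imwrite("pics/b_scene.png",read_camera("scene")[:,:,::-1])
t=cv2.imread("pics/b_top.png")[80:260,255:375]; s=cv2.imread("pics/b_scene.png")[130:310,180:400]
cv2.imwrite("pics/crop2.png",cv2.resize(np.hstack([t,s]),None,fx=2.3,fy=2.3,interpolation=cv2.INTER_CUBIC))
E
```

```text
s [0.4443 0.0174 0.0561] [-0.36 -3.24  1.35] [-0.42  0.23  0.02] 58.3 4.89
False
align [0.4477 0.0289 0.056 ] [-2.01 -2.31  3.77] [-0.61  0.51 -0.06] 57.6 5.43
True
in mouth [0.4477 0.0287 0.0561] [-0.63 -1.75  6.75] [-0.03  0.13  0.08] 57.6 5.83
True
near [0.4476 0.0286 0.0561] [-1.41  0.22  5.02] [ 0.11 -0.    0.11] 58.2 6.39
```

View pics/crop2.png

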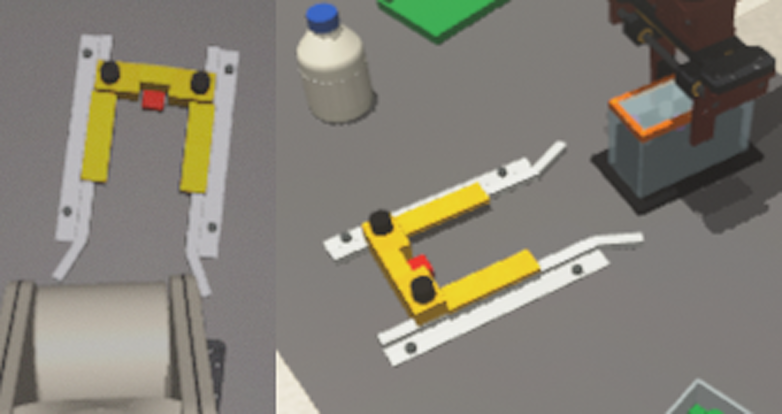

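The scene crop shows the rack with cover still at the flares, with a clear path ahead. The force stop tripped before the arm had moved at all, so it was start-up transients or stick friction rather than contact. I'll go slower, with a higher threshold in free space.

```bash
python3 - <<'E'
from g import *
q=quat(ST-np.pi/2); z=.0562
def rep(n): p=get_tcp_pos(); print(n,"s",((p[:2]-O)@u).round(4),"lat",((p[:2]-O)@[-u[1],u[0]]).round(4),"z",p[2].round(4),get_ft_force().round(1),get_ft_torque().round(2),round(get_time(),2))
for s in (-.11,-.08,-.05,-.02,.01):
    h=movel([*on(s),z],q,v=.03,until_force=16); rep((s,h))
    if h: break
E
```

```text
(-0.11, True) s -0.127 lat -0.0004 z 0.0559 [-2.4  0.2  5.3] [ 0.01 -0.    0.07] 6.78
```

```bash
cat >> g.py <<'E'
def rep(n): p=get_tcp_pos(); f=get_ft_force(); print(n,"s",((p[:2]-O)@u).round(4),"lat",((p[:2]-O)@[-u[1],u[0]]).round(4),"z",p[2].round(4),"F",(f[:2]@u).round(1),(f[:2]@[-u[1],u[0]]).round(1),f[2].round(1),"T",get_ft_torque().round(2),round(get_time(),2))
E
python3 - <<'E'
from g import *
q=quat(ST-np.pi/2); rep("0")
for k in range(1,5):
    movel([*on(-.127+.002*k),.0562],q,v=.02); rep(k)
wait(.2); rep("w")
E
```

```text
0 s -0.127 lat -0.0004 z 0.0559 F -2.4 -0.1 5.3 T [ 0.01 -0.    0.07] 6.78
1 s -0.1259 lat -0.0001 z 0.056 F -3.4 -1.6 1.9 T [-0.16  1.11  0.02] 7.07
2 s -0.1238 lat -0.0 z 0.0559 F -4.9 -0.4 2.6 T [ 0.05  1.36 -0.06] 7.32
3 s -0.1211 lat 0.0 z 0.056 F -2.1 -0.1 0.2 T [ 0.18  1.09 -0.04] 7.57
4 s -0.1184 lat 0.0001 z 0.0561 F -1.3 -0.0 -2.2 T [ 0.13  0.73 -0.03] 7.82
w s -0.1185 lat 0.0001 z 0.0562 F -0.3 0.2 -4.1 T [ 0.12  0.41 -0.02] 8.02
```

It moves freely, with about 5 N of friction. I'll use plain segments with force checks between them.

```bash
python3 - <<'E'
from g import *
q=quat(ST-np.pi/2); 
for s in (-.09,-.065,-.045,-.025,-.005,.015,.03,.045,.055):
    movel([*on(s),.0562],q,v=.05); rep(s)
    f=get_ft_force()
    if np.linalg.norm(f[:2])>11: print("STOP"); break
cv2.imwrite("pics/c_scene.png",read_camera("scene")[:,:,::-1])
E
```

```text
-0.09 s -0.0896 lat 0.0 z 0.0563 F 0.3 -0.7 -5.2 T [ 0.07  0.03 -0.01] 8.75
-0.065 s -0.0644 lat 0.0 z 0.0563 F 0.4 0.5 -4.3 T [ 0.03  0.03 -0.02] 9.4
-0.045 s -0.0441 lat 0.0 z 0.0563 F 1.5 -0.6 -4.5 T [-0.02  0.08 -0.05] 9.95
-0.025 s -0.0243 lat 0.0 z 0.0563 F 0.9 0.0 -5.8 T [ 0.03  0.   -0.01] 10.5
-0.005 s -0.0042 lat 0.0 z 0.0563 F 1.3 -0.2 -5.1 T [ 0.01 -0.02  0.01] 11.05
0.015 s 0.0157 lat 0.0 z 0.0563 F 1.8 -0.2 -3.9 T [0.03 0.03 0.03] 11.6
0.03 s 0.0308 lat 0.0 z 0.0563 F 2.1 -0.8 -5.1 T [-0.05  0.01  0.04] 12.05
0.045 s 0.0458 lat 0.0 z 0.0563 F 1.8 -0.1 -4.2 T [ 0.01  0.03 -0.05] 12.5
0.055 s 0.0556 lat 0.0 z 0.0563 F 1.5 -0.1 -3.5 T [-0.04 -0.04 -0.04] 12.85
```

```bash
python3 - <<'E'
from g import *
q=quat(ST-np.pi/2); rep(0)
f0=get_ft_force()[:2]@u; s=.0565
while s<.098:
    movel([*on(s),.0561],q,v=.02); F=get_ft_force()[:2]@u-f0
    if F<-1.5 or s>.07: rep(round(s,4))
    if F<-6: print("contact"); break
    s+=.0015 if s<.066 else .001
wait(.3); rep("end")
cv2.imwrite("pics/d_scene.png",read_camera("scene")[:,:,::-1]); cv2.imwrite("pics/d_wrist.png",read_camera("wrist")[:,:,::-1])
s=cv2.imread("pics/d_scene.png")[160:310,190:340]
cv2.imwrite("pics/crop3.png",cv2.resize(s,None,fx=4,fy=4,interpolation=cv2.INTER_CUBIC))
E
```

```text
0 s 0.0556 lat -0.0 z 0.0563 F 2.1 0.0 -4.2 T [-0.05 -0.04 -0.01] 12.9
0.0565 s 0.0559 lat -0.0 z 0.056 F -2.1 0.1 -1.5 T [0.08 0.79 0.02] 13.15
0.058 s 0.0576 lat -0.0 z 0.056 F -3.4 0.9 -1.4 T [0.1  1.11 0.03] 13.4
0.0595 s 0.0597 lat 0.0 z 0.0561 F -1.6 0.2 -0.9 T [0.08 0.89 0.  ] 13.65
0.061 s 0.0614 lat 0.0 z 0.0561 F -1.5 0.1 -2.6 T [ 0.01  0.78 -0.01] 13.9
0.0625 s 0.0628 lat 0.0 z 0.0561 F -1.0 0.8 -3.2 T [0.08 0.68 0.01] 14.15
0.064 s 0.0643 lat 0.0 z 0.0561 F -1.6 -0.2 -3.4 T [-0.01  0.69 -0.  ] 14.4
0.0655 s 0.0658 lat 0.0 z 0.0561 F -0.7 -0.2 -2.3 T [0.07 0.68 0.02] 14.65
0.067 s 0.0673 lat 0.0 z 0.0561 F -1.7 -0.3 -3.9 T [ 0.09  0.53 -0.05] 14.9
0.068 s 0.0681 lat 0.0 z 0.0561 F -1.9 -0.5 -4.2 T [-0.    0.62  0.01] 15.15
0.069 s 0.0691 lat 0.0 z 0.0561 F -0.6 0.1 -4.4 T [ 0.06  0.66 -0.03] 15.4
0.07 s 0.0702 lat -0.0 z 0.0561 F -1.2 0.7 -3.6 T [ 0.04  0.58 -0.  ] 15.65
0.071 s 0.0712 lat 0.0 z 0.0561 F -0.7 -0.0 -4.6 T [ 0.    0.59 -0.06] 15.9
0.072 s 0.072 lat -0.0 z 0.0561 F -1.7 -0.3 -4.8 T [ 0.06  0.64 -0.06] 16.15
0.073 s 0.0731 lat -0.0 z 0.0561 F -0.5 1.0 -4.8 T [ 0.11  0.64 -0.02] 16.4
0.074 s 0.0741 lat -0.0 z 0.0561 F -1.3 -0.6 -4.5 T [ 0.08  0.66 -0.06] 16.65
0.075 s 0.0751 lat 0.0 z 0.0561 F -1.2 -0.6 -4.6 T [ 0.03  0.7  -0.  ] 16.9
0.076 s 0.0761 lat -0.0 z 0.0561 F -0.9 0.3 -4.0 T [0.06 0.65 0.  ] 17.15
0.077 s 0.0771 lat -0.0 z 0.0561 F -2.0 -0.7 -5.0 T [ 0.13  0.68 -0.02] 17.4
0.078 s 0.0781 lat -0.0 z 0.0561 F -1.2 0.4 -5.4 T [ 0.01  0.67 -0.03] 17.65
0.079 s 0.0791 lat -0.0 z 0.0561 F -1.1 0.2 -3.9 T [0.03 0.67 0.04] 17.9
0.08 s 0.0797 lat 0.0 z 0.0561 F -3.2 -0.0 -3.6 T [0.12 1.01 0.03] 18.15
0.081 s 0.0799 lat -0.0 z 0.0559 F -6.3 -0.2 -1.1 T [0.16 1.37 0.08] 18.4
contact
end s 0.0799 lat -0.0 z 0.056 F -6.1 1.2 -1.7 T [0.17 1.43 0.02] 18.7
```

View pics/crop3.png

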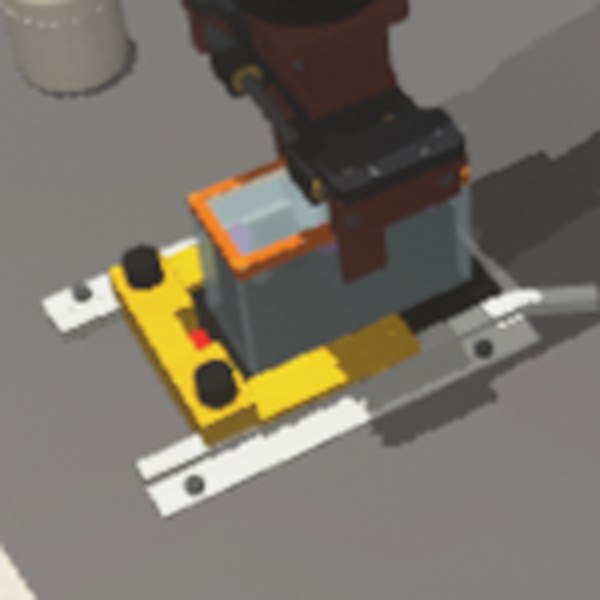

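Contact came at s = 0.0798, against about 0.079 expected from vision, with about 5 N of push. The crop shows the foot plate under the lips, with its end at the head and the red pin. Now I'll pull straight up.

```bash
python3 - <<'E'
from g import *
q=quat(ST-np.pi/2)
for dz,v in((.004,.02),(.012,.03),(.03,.04),(.045,.04),(.06,.05),(.12,.08)):
    movel([*on(.0805),.056+dz],q,v=v); rep(dz); print(round(get_grip_width()*88,1))
movel([*on(.0805),.25],q,v=.12); rep("up")
cv2.imwrite("pics/e_scene.png",read_camera("scene")[:,:,::-1])
s=cv2.imread("pics/e_scene.png")[60:310,180:400]
cv2.imwrite("pics/crop4.png",cv2.resize(s,None,fx=2.4,fy=2.4,interpolation=cv2.INTER_CUBIC))
E
```

```text
0.004 s 0.0806 lat -0.0 z 0.0601 F -2.9 0.6 -6.3 T [0.06 0.77 0.05] 19.15
57.8
0.012 s 0.0809 lat 0.0 z 0.0686 F -1.2 0.1 -5.1 T [ 0.04  0.55 -0.04] 19.57
58.2
0.03 s 0.0808 lat 0.0 z 0.0866 F -0.9 1.2 -6.8 T [ 0.06  0.42 -0.02] 20.17
57.9
0.045 s 0.0816 lat 0.0001 z 0.1022 F 0.4 -0.3 -2.1 T [ 0.03  0.16 -0.02] 20.69
57.7
0.06 s 0.0809 lat 0.0 z 0.1166 F -0.6 -0.1 -2.3 T [-0.02  0.15  0.04] 21.14
58.0
0.12 s 0.0801 lat -0.0001 z 0.1756 F 0.9 0.5 -2.0 T [0.08 0.14 0.  ] 22.04
57.8
up s 0.08 lat -0.0001 z 0.2492 F -0.3 0.1 -3.5 T [ 0.02  0.17 -0.08] 22.81
```

View pics/crop4.png

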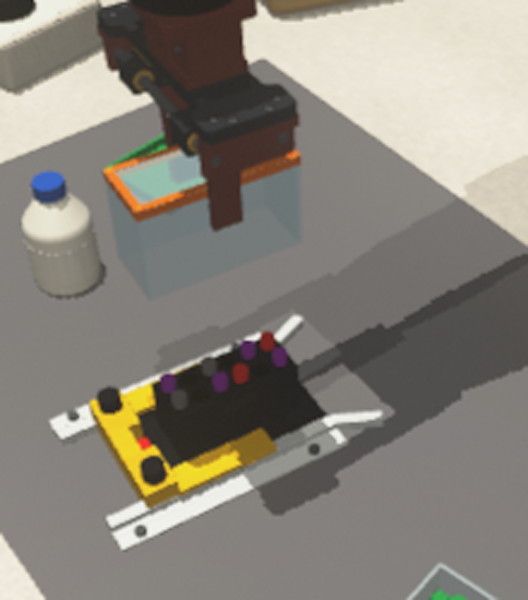

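The cover is clear and the rack is still flat against the head, with the foot plate touching it. The wrist now carries only 2–3 N. Next I'll carry the cover over the tray and check its pose in the grip.

```bash
cat > m3.py <<'E'
from h import *
q=quat(np.radians(-80.7)); 
move_pose([.4622,-.3427,.25],q); movel([.4622,-.3427,.13],v=.12); wait(.2); print(get_tcp_pos().round(4),get_ft_force().round(1),get_time())
for n in("scene","top"): cv2.imwrite(f"pics/f_{n}.png",read_camera(n)[:,:,::-1])
im=cv2.imread("pics/f_scene.png")[:,:,::-1].copy()
m=mask(im,[5,120,90],[22,255,255],(170,0,340,180)); p=cv2.findNonZero(m).reshape(-1,2); print(p.min(0),p.max(0))
Q=quad(m); P=plane("scene",Q,.164); k=srt(P); print(Q[k].tolist(),P[k].round(4).tolist(),P.mean(0).round(4))
e=np.roll(P[k],-1,0)-P[k]; print(np.linalg.norm(e,axis=1).round(4),np.degrees(np.arctan2(e[:,1],e[:,0])).round(1))
cv2.imwrite("pics/crop5.png",cv2.resize(im[20:190,170:370,::-1],None,fx=3,fy=3))
E
python3 m3.py
```

```text
[ 0.4625 -0.343   0.1307] [ 0.3  0.  -2.2] 25.6833
[229  60] [282  89]
[[261.0, 60.0], [226.0, 81.0], [244.0, 90.0], [285.0, 68.0]] [[0.4117, -0.3946, 0.164], [0.5367, -0.3594, 0.164], [0.5235, -0.2966, 0.164], [0.3863, -0.3216, 0.164]] [ 0.4645 -0.3431  0.164 ]
[0.1298 0.0641 0.1395 0.0773] [  15.7  101.8 -169.7  -70.8]
```

View pics/crop5.png

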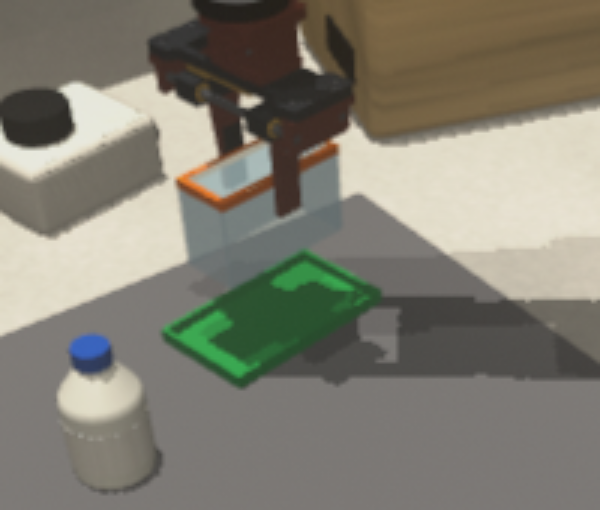

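The cover is level and centred over the tray, with its rim centre within about 2 mm of the target. I'll lower it gently by feel.

```bash
python3 - <<'E'
from h import *
c=[.4622,-.3427]
movel([*c,.058],v=.07); wait(.3); f0=np.mean([get_ft_force()[2] for _ in range(5)]); z=.058; print(f0,get_tcp_pos()[2])
while z>.047:
    z-=.0007; movel([*c,z],v=.01); d=get_ft_force()[2]-f0; print(round(z,4),round(d,1),end="; ")
    if d>2.5: break
print(get_tcp_pos(),get_time())
command_gripper(1.0); wait(.2); movel([*c,.2],v=.12); wait(.2)
print(get_grip_width(),get_tcp_pos(),get_ft_force(),get_time())
move_pose([.42,-.1,.3],quat(np.radians(-90))); print(get_time())
for n in("scene","top"): cv2.imwrite(f"pics/g_{n}.png",read_camera(n)[:,:,::-1])
a=cv2.imread("pics/g_scene.png")[80:310,180:400]; t=cv2.imread("pics/g_top.png")[80:310,270:520]
cv2.imwrite("pics/crop6.png",cv2.resize(np.hstack([a,t]),None,fx=1.7,fy=1.7,interpolation=cv2.INTER_CUBIC))
E
cat > m4.py <<'E'
from h import *
im={n:cv2.imread(f"pics/g_{n}.png")[:,:,::-1].copy() for n in("scene","top")}; o={}
for n,r in(("top",(420,170,540,310)),("scene",(200,60,320,160))):
    q=quad(mask(im[n],[5,120,90],[22,255,255],r)); P=plane(n,q,.086); o[n]=q[srt(P)]
t=tri(rays("top",o["top"]),rays("scene",o["scene"])); print(t.round(4),t.mean(0).round(4))
e=np.roll(t,-1,0)-t; print(np.linalg.norm(e[:,:2],axis=1).round(4),np.degrees(np.arctan2(e[:,1],e[:,0])).round(1))
E
python3 m4.py
```

```text
-1.5451010237036917 0.058319490246232425
0.0573 -0.5; 0.0566 -0.9; 0.0559 -0.9; 0.0552 -0.2; 0.0545 -0.3; 0.0538 -1.1; 0.0531 -0.8; 0.0524 -1.0; 0.0517 4.5; [ 0.46238177 -0.34276238  0.05199683] 29.5083
1.0012962151259455 [ 0.46196714 -0.34250764  0.19937575] [-0.95979326 -0.5721241  -0.05906846] 31.9417
32.975
[[ 0.4848 -0.3029  0.1673  0.0653]
 [ 0.5311 -0.3633  0.0809  0.0033]
 [ 0.519  -0.3422  0.066   0.0343]
 [ 0.4812 -0.2496  0.1698  0.0818]] [ 0.504  -0.3145  0.121   0.0462]
[0.0761 0.0243 0.1    0.0534] [-52.5 120.  112.2 -86.1]
```

View pics/crop6.png

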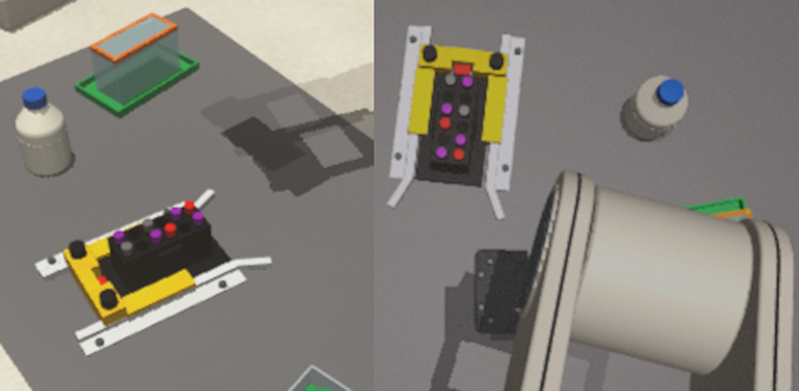

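The cover stands in the tray and the rack is seated at the head. The arm hides the tray from the top camera, so I'll move it aside and check both numerically, including how far the pin has moved.

```bash
python3 - <<'E'
from h import *
move_pose([.38,.25,.3],quat(np.radians(-60))); wait(.2)
for n in("scene","top"): cv2.imwrite(f"pics/g_{n}.png",read_camera(n)[:,:,::-1])
print(get_time())
for n in "ag":
    im=cv2.imread(f"pics/{n}_top.png")[:,:,::-1].copy(); r=(305,105,340,131)
    p=cv2.findNonZero(mask(im,[0,150,110],[8,255,255],r)|mask(im,[172,150,110],[180,255,255],r)).reshape(-1,2)
    print(n,"pin px",p.min(0),p.max(0),plane("top",[[320.,p[:,1].max()+.5]],.006).round(4))
# rear edge of the foot plate: dark -> mat
g=hsv(im)[:,:,2]; 
for c in(306,310,314,318): 
    r=np.flatnonzero(g[130:215,c]<85).max()+130.5; P=plane("top",[[c,r]],.008)[0]; print("rear",c,r,P.round(4))
E
python3 m4.py
```

```text
34.7
a pin px [317 119] [326 127] [[ 0.7186 -0.0015  0.006 ]]
g pin px [317 117] [326 123] [[ 0.7283 -0.0015  0.006 ]]
rear 306 186.5 [0.579 0.031 0.008]
rear 310 186.5 [0.5789 0.0219 0.008 ]
rear 314 187.5 [0.5766 0.0127 0.008 ]
rear 318 187.5 [0.5766 0.0036 0.008 ]
[[ 4.039e-01 -3.793e-01  8.810e-02  3.000e-04]
 [ 5.325e-01 -3.623e-01  8.220e-02  1.700e-03]
 [ 5.216e-01 -3.021e-01  8.260e-02  9.000e-04]
 [ 3.921e-01 -3.202e-01  8.510e-02  5.100e-03]] [ 0.4625 -0.341   0.0845  0.002 ]
[0.1297 0.0611 0.1308 0.0602] [   7.5  100.2 -172.1  -78.7]
```

```bash
python3 -c "
from station import *
print(get_qvel().round(3),get_ft_force().round(2)); job_done(); print(get_time())"
```

```text
[ 0.008  0.001 -0.001 -0.001  0.001 -0.001] [0.16 0.25 0.02]
the job is handed in; nothing more can be done
the job is handed in; nothing more can be done
```

I slid the rack into the station, pulled the cover straight off, laid it flat in the green tray, and handed the job in at about 35 s. The interface gives no verdict.

**How it went:**
- **Rack into the station:** I gripped the cover, lined the rack up with the rails and pushed it in until it touched the stop. Contact came within 1 mm of where the cameras put it, at about 5 N of push.
- **Cover off:** it came free after about 40 mm, and the wrist readings between pulls stayed under 7 N.
- **Cover down:** it touched the tray floor at about 5 N, then I released it and backed the arm away.

**Last checks:**
- **Pin:** its front moved about 9 mm in the top view, roughly 2 mm per pixel, so it is pressed in fully or nearly so.
- **Rack:** its rear edge fits the foot plate sitting against the stop, and the pictures show it flat.
- **Cover:** its centre is about 2 mm from the tray centre and within about 2° of its direction. The top measured 84.5 mm high against 86 mm expected, which is within camera error.
- **Bystanders:** the arm went nowhere near them at low height and the bottle was in place in the last pictures. I did not measure the bin or the cap box again.

**What disagreed:** the built-in force stop tripped four times before the arm had moved at the start of the slide. I took these as false triggers and used short moves with force checks between them instead. During the slide the gripper carried most of the rack's weight, at a height 0.2–0.3 mm above the grasp height; I lowered it again before the stop.

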